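# Set out a prescription and hold the bottle carousel

## Robot

A 7-joint arm with a two-finger parallel gripper is mounted at the origin on the work surface. World frame = base frame: x ahead of the robot, y to its left, z up, the work surface at z = 0. Lengths are in m, angles in rad, forces in N, time in s.
With the tool pointing down it reaches from about 0.4 to 0.85 m from the base axis. Payload 4.5 kg.
Tool frame: the origin (TCP) lies on the centre line of the jaws, within the pads' length; the fingertips stand r.tips_ahead ahead of it and the grasp point (between the pads) is the TCP (r.tips_ahead is the distance from the TCP to the fingertips, in m); z points along the fingers, y is the direction in which the jaws open and shut (so a half turn about z gives the same grasp; the last joint's range is limited). The gripper opens to 88 mm and grips with 3 to 60 N. Pads are 18 mm wide; open, the fingers measure 123 mm over their backs; the gripper's body (75 mm by 187 mm) begins 45 mm behind the grasp point.
Start: joints at [1.272, 0.689, -0.195, 1.565, 0.157, 0.902, -0.215], TCP at [0.204, -0.591, 0.258] pointing down, gripper open.
Joint ranges: [-3.01, 3.01], [-0.46, 2.08], [-1.47, 1.51], [0.13, 2.56], [-1, 4.14], [0.04, 2.09], [-2.66, 2.66]. Speed limits (rad/s): [2.57, 2.57, 3.14, 3.14, 3.14, 3.14, 3.14].

## Interface

Orientations are given as a unit quaternion [x, y, z, w].
In Python, from plant import r gives the robot as it stands.
- The arm moves only by the shell command python3 -m inch 'ROWS' [FORCE]. ROWS is JSON, a list of rows, each a list of 5 numbers: the shift along the world's x, y, z in units of 25 mm (1.0 is 25 mm), then the turn about the world's z in units of 6 degrees (1.0 is 6 degrees), then the finger opening in mm, from 0 to 88.1. A call has 1 to 5 rows; each row shifts and turns the commanded pose from where the row before left it; what a row does not reach is not made up. A row lasts 1/10 s, in which the tool goes at most 50 mm and 8.59 degrees, less where a joint would pass 70% of its speed; a pose out of reach is approached as far as the arm can. A call is refused whole if a number of a shift passes 1 or a number of a turn 1, either way. A call with a gripper value outside its range is refused whole. The fingers move at their own pace and stop on an object; FORCE is the grip in N (left out, the last holds). Time passes only in rows, so rows that do not move let the fingers close. It gives the time, the measured TCP pose, the force and the opening at its end, in the units of the state.
- r.get_state(): the state, without advancing time (a new reading comes with each control period).
- r.snapshot(name): name is "side" or "top"; returns a dict with "pixels" (480x640x3 uint8, red, green, blue), "range_z" (480x640 float32, m along the optical axis (not along the pixel's ray), 0 where there is no reading), "K" (3x3 intrinsics, pixels), "k1" (the pictures are not rectified: a ray, as slopes to the right and down, at radius r is drawn at 1 + k1 r^2 times it, then the intrinsics apply), "position" and "attitude" of the camera in the world. Camera axes: x right, y up, looking along -z (the intrinsics and any distortion apply to the point x, -y, -z); pixel columns grow to the right and rows downward; lengths in m; the calibration is good to about 2 mm. A picture is of the moment at which its call begins.
- r.finish_job(): hands the job in, once; it reports no verdict.
The state is a dict: "clock": time; "q": joint angles; "qd": joint speeds; "joint_torque": joint torques, N m; "tool_pos": TCP position; "eef_rot": TCP orientation; "contact_force": force on the tool from outside, world axes, zero at the start; "moment": the same for the moment, N m; "opening": opening from 0.0 (shut) to 1.0 (fully open).
Only numpy, scipy, OpenCV 4.12 (cv2) and the standard library are available. Lean on these libraries where they do the work, as an engineer would, in place of code of your own. Each camera call takes 0.05 s, during which the arm holds its last target. There are 200 camera calls.

## Task

Set this prescription out for the pharmacist: line up the three cartons in the steel tray in one straight row, upright and square with their backs against the tray's far long wall, one at the middle of the wall and one on each side of it with a gap of one carton's width between neighbours. Then turn the bottle carousel until the short wide jar stands at its front, in line with the card holder, and finish while holding the turntable still with the gripper, so that the jar's lid can be unscrewed; do not let go. Leave everything else where it stands and knock nothing over.

Things in the scene. Friction and masses are not known exactly. Their poses are not given: they have to be found in the camera images.
- tray: open stainless steel prescription tray, fixed on the desk, 190 mm (its x) by 360 mm (its y), 26 mm high, walls and floor 4 mm thick; origin at the centre of its underside; its x points to its far long wall (away from the robot, turned by up to 0.2 rad), whose inner face lies at x = +91 mm; its y runs to the left along that wall, y = 0 at its middle; floor 4 mm above the desk
- carton_left_centre (a point): centre (half-way up) of the left (largest y in the tray) of three alike white cartons standing loose in the tray, each 40 mm deep (its x), 50 mm wide (its y), 85 mm high, 60 to 130 g; its x points to its back, about towards the tray's far wall. In the finished row: at x = +71 mm (back touching the wall), y = +100 mm in the tray's frame
- carton_middle_centre (a point): the same for the middle carton; in the finished row at y = 0 in the tray's frame
- carton_right_centre (a point): the same for the right carton; in the finished row at y = -100 mm in the tray's frame
- carousel: the fixed base of the bottle carousel: a round foot, 102 mm in radius, with a tongue and a slanted card holder (90 mm wide, 36 mm high, blank white card) on its front side, reaching 167 mm from the axis; origin on the turning axis, at desk level; its -x is the front (towards the robot, turned by up to 0.5 rad), z up
- turntable: the part that turns freely, without stops, about the vertical axis through the base's origin (same origin; friction 0.03 N m): a tray 122 mm in radius, rim 36 mm high, with six seated containers 80 mm from the axis: the short wide jar (towards its -x) and five slim bottles (44 mm across, tops at 112 mm). Its x parallel to the base's x: the jar faces the front
- jar_centre (a point): centre of the short wide jar (66 mm across, its top 84 mm above the desk), 80 mm from the turning axis, 52 mm above the desk; it faces the front when it lies straight towards the base's -x
- handle_centre (a point): centre of the carousel's handle, a level bar on the turning axis, 90 mm long (along the turntable's x, so it points at the jar), 16 mm wide (y), 20 mm high, its centre 195 mm and its top 205 mm above the desk
- spare_bottle: bystander: small white bottle, 32 mm across, 58 mm high, standing in the tray's near part between the left and middle cartons; origin under its centre; leave it
- dose_cup: bystander: clear measuring cup, 34 mm across, 34 mm high, in the tray's near part between the middle and right cartons; origin under its centre; leave it
- spatula: bystander: flat tablet spatula, 175 mm long, 7 mm high, lying on the desk beyond the gap between tray and carousel; leave it
- mug: bystander: white mug, 76 mm across, 90 mm high, on the desk beyond the work; leave it
- stapler: bystander: black stapler, 130 mm long, 50 mm high, on the desk beyond the work; leave it
- spare_carton: bystander: a fourth, like carton, 40 by 50 by 85 mm, on the desk beyond the work, outside the tray; leave it
- desk_bottle: bystander: white bottle, 48 mm across, 100 mm high, on the desk beyond the work; leave it
Mind the look-alikes: they are no part of the job. Leave any orange look-alike of the part that bears carton_right_centre alone.

How it is judged:
By the outcome, as a careful person would: the job done as asked, in the order asked, and still so for the second after the job is handed in, while the arm keeps its last pose, push and grip.
It also fails if it takes over 72 s, if anything falls off the work surface, if the arm or the gripper's body presses on something with over 40 N, if the wrist force passes 120 N, or if a joint passes its speed limit or range.

## Working session

There is one attempt and no reset: what is moved stays moved. The work goes in short steps, Python scripts to look and compute and a shell command to move; the robot and the scene stay as the last step left them, time stands still between calls to the robot, and variables do not carry over. Pictures are saved under pics/ and viewed, about 8 in all and at most 12, crops included, and the job is handed in when it is done.

```bash
mkdir -p pics; ls; cat > h.py <<'E'
import numpy as np, cv2
from scipy.spatial.transform import Rotation as R
from plant import r
def snap(name,fn):
    s=r.snapshot(name); np.savez('%s.npz'%fn,**s)
    cv2.imwrite('pics/%s.png'%fn,s['pixels'][:,:,::-1]); return s
def load(fn): return dict(np.load('%s.npz'%fn))
def rays(s,uv):
    uv=np.asarray(uv,float).reshape(-1,1,2)
    n=cv2.undistortPoints(uv,s['K'],np.array([float(s['k1']),0,0,0])).reshape(-1,2)
    a=np.asarray(s['attitude']); M=a if a.shape==(3,3) else R.from_quat(a).as_matrix()
    return np.c_[n[:,0],-n[:,1],-np.ones(len(n))]@M.T, np.asarray(s['position'])
def atz(s,uv,z):
    d,p=rays(s,uv); return p+d*((z-p[2])/d[:,2])[:,None]
def cloud(s):
    v,u=np.mgrid[:480,:640]; d,p=rays(s,np.c_[u.ravel(),v.ravel()])
    P=p+d*s['range_z'].reshape(-1,1); P[s['range_z'].ravel()<=0]=np.nan
    return P.reshape(480,640,3)
E
python3 - <<'E'
from h import *
for n in('top','side'):
    s=snap(n,n+'0'); print(n,s['K'],s['k1'],s['position'],s['attitude'],np.shape(s['attitude']))
print(r.get_state(),r.tips_ahead)
E
```

```text
pics
top [[592.1140533    0.         321.92266635]
 [  0.         592.1140533  240.65287703]
 [  0.           0.           1.        ]] -0.1828101904916612 [0.48188366 0.01553602 1.26280594] [-0.0295275   0.04298502  0.70831337 -0.70396916] (4,)
side [[509.10820085   0.         321.39593334]
 [  0.         509.10820085 242.07695784]
 [  0.           0.           1.        ]] -0.0618874451189193 [0.08722531 0.505144   0.64142571] [-0.18540802  0.43833335  0.81112607 -0.33994447] (4,)
{'clock': 0.1, 'q': array([ 1.27178322,  0.6899122 , -0.19450295,  1.56622729,  0.15729417,
        0.90245476, -0.21512399]), 'qd': array([ 0.0017355 , -0.00352962, -0.00057122, -0.00389355,  0.00070938,
       -0.00059616,  0.00066133]), 'joint_torque': array([-4.30191445e-03, -5.28503430e+01, -1.27181523e+00, -1.53836238e+01,
       -5.25815960e-02,  2.05966455e-03,  7.68990708e-05]), 'tool_pos': array([ 0.20397611, -0.59022848,  0.2569856 ]), 'eef_rot': array([ 9.86183220e-01,  1.65656290e-01, -1.90461624e-04, -7.83730937e-04]), 'contact_force': array([ 0.41345392, -0.00180075,  0.24773626]), 'moment': array([-0.00327591,  0.00293346, -0.02463631]), 'opening': 0.9979462817799751} 0.019
```

View pics/top0.png

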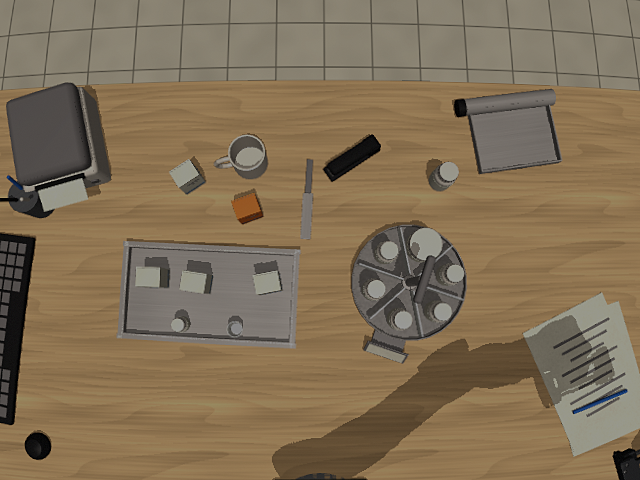

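View pics/side0.png

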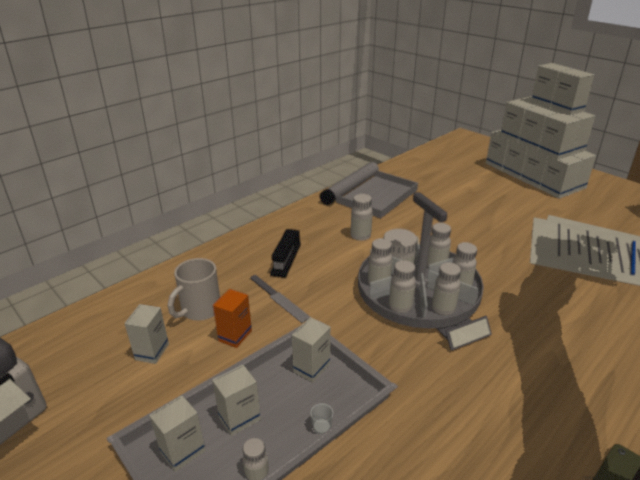

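Top view (2 pictures so far) shows the tray at (125–300, 240–346). The cartons in it are at (148,275), (196,282) and (267,281). Look-alikes are the orange carton (247,207) and the spare carton (187,175), both outside the tray. The jar is at (425,242), the carousel handle at (425,281) and the card holder at (386,347).

```bash
python3 - <<'E'
from h import *
from scipy import ndimage
s=load('top0'); P=cloud(s); Z=P[...,2]
print('desk',np.nanmedian(Z[380:450,120:250]), 'trayfloor',np.nanmedian(Z[300:310,190:250]))
def rect(m,lab):
    q=P[m][:,:2].astype(np.float32)*1000; (c,wh,a)=cv2.minAreaRect(q); print(lab,len(q),np.round(c,1),np.round(wh,1),round(a,1),'z',np.round(np.median(P[m][:,2])*1000,1))
m=(Z>.070)&(Z<.1); L,n=ndimage.label(m)
for i in range(1,n+1):
    if (L==i).sum()>60: rect(L==i,('z~.085',ndimage.center_of_mass(L==i)[::-1]))
reg=np.zeros_like(m); reg[232:356,112:308]=1
rim=reg&(Z>.017)&(Z<.034); rect(rim,'rim')
# handle
h=(Z>.185)&(Z<.22); h[:, :380]=0; h[:,460:]=0;h[330:]=0; rect(h,'handle')
b=(Z>.100)&(Z<.125)
L,n=ndimage.label(b)
for i in range(1,n+1):
    if (L==i).sum()>60: rect(L==i,('z~.112',ndimage.center_of_mass(L==i)[::-1]))
t=(Z>.028)&(Z<.042)&~reg; L,n=ndimage.label(t)
for i in range(1,n+1):
    if (L==i).sum()>100:
        rect(L==i,('z~.036',ndimage.center_of_mass(L==i)[::-1]))
        q=P[L==i][:,:2].astype(np.float32)*1000; print('   circ',cv2.minEnclosingCircle(q))
E
python3 - <<'E'
import cv2
a=cv2.imread('pics/top0.png')
c=cv2.resize(a[225:365,110:310],None,fx=4,fy=4,interpolation=2); cv2.imwrite('pics/c1.png',c)
E
```

```text
desk 0.0003594754677272993 trayfloor 0.004254381316813327
('z~.085', (np.float64(90.052), np.float64(137.296))) 750 [835.1 481.3] [199.7  39.2] 5.6 z 92.5
('z~.085', (np.float64(242.8273542600897), np.float64(153.80044843049328))) 446 [787.2 154. ] [95.6 77.3] 70.0 z 86.8
('z~.085', (np.float64(184.13193116634798), np.float64(173.45506692160612))) 523 [743.7 274.7] [42.9 51. ] 33.4 z 85.0
('z~.085', (np.float64(442.6794258373206), np.float64(176.4354066985646))) 209 [ 736.2 -256.8] [46.6 29.2] 33.6 z 88.8
('z~.085', (np.float64(46.86381074168798), np.float64(197.24616368286445))) 1564 [698.5 565.3] [ 60.6 180.1] 4.0 z 94.1
('z~.085', (np.float64(245.8848368522073), np.float64(205.8886756238004))) 521 [675.2 146.1] [41.8 50.4] 19.2 z 85.2
('z~.085', (np.float64(424.9473067915691), np.float64(243.15105386416863))) 854 [ 597.5 -216.2] [64.3 68.8] 19.2 z 84.0
('z~.085', (np.float64(381.92857142857144), np.float64(254.47321428571428))) 112 [ 577.2 -131.5] [43.6 28.2] 34.6 z 84.9
('z~.085', (np.float64(444.8496240601504), np.float64(274.7518796992481))) 133 [ 532.6 -259.2] [44.5 27.2] 14.5
[... 2104 characters left out ...]
.05405405405406))) 185 [507.7 -96.5] [201.6  55.7] 7.7 z 35.7
   circ ((511.3095703125, -122.95805358886719), 100.81536102294922)
('z~.036', (np.float64(444.5209003215434), np.float64(304.1993569131833))) 311 [ 476.1 -249.7] [ 94.2 233.6] 52.9 z 34.9
   circ ((503.38848876953125, -213.47476196289062), 116.8271255493164)
('z~.036', (np.float64(386.9306930693069), np.float64(348.85643564356434))) 202 [ 381.4 -140.7] [87.4 12.7] 70.9 z 32.8
   circ ((381.9268798828125, -140.91696166992188), 43.705440521240234)
('z~.036', (np.float64(33.440677966101696), np.float64(447.6398305084746))) 236 [163.2 618.9] [43.3 39.7] 34.1 z 31.7
   circ ((163.40707397460938, 618.5161743164062), 22.501209259033203)
```

View pics/c1.png

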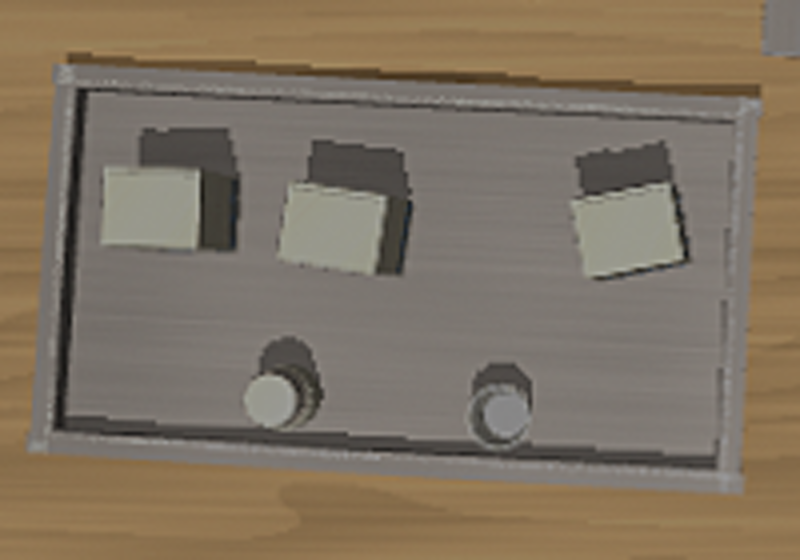

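Only the white cartons inside the tray are wanted: left (532,343), middle (522,251), right (521,103) mm. Their tops are at 89 mm and their sizes match. In the crop (picture 3) they stand at crop pixels (150,207), (333,228) and (630,230), and the bottle and cup are in the near part. The tray centre is about (499,233), yaw about -3.1°. I'll approach the left carton first.

```bash

python3 -m inch '[[0.5,1,0,-0.8,75],[0.5,1,0,-0.8,75],[0.5,1,0,-0.8,75],[0.5,1,0,-0.8,75],[0.5,1,0,0,75]]' | tail -5
for i in 1 2 3 4; do python3 -m inch '[[0.5,1,0,0,75],[0.5,1,0,0,75],[0.5,1,0,0,75],[0.5,1,0,0,75],[0.5,1,0,0,75]]' >/dev/null; done
python3 -m inch '[[0.5,1,0,0,75],[0,1,0,0,75],[0,1,0,0,75],[0,1,0,0,75],[0,1,0,0,75]]' >/dev/null
python3 -m inch '[[0,1,0,0,75],[0,1,0,0,75],[0,1,0,0,75],[0,1,0,0,75],[0,1,0,0,75]]' >/dev/null
python3 -m inch '[[0,1,0,0,75],[0,1,0,0,75],[0,0.3,0,0,75],[0,0,0,0,75],[0,0,0,0,75]]'
cat >> h.py <<'E'
def st():
    s=r.get_state(); M=R.from_quat(s['eef_rot']).as_matrix()
    yl=np.degrees(np.arctan2(M[1,1],M[0,1]))%180
    print('t%.2f pos'%s['clock'],np.round(s['tool_pos']*1000,1),'yline %.1f'%yl,'tilt %.1f'%np.degrees(np.arccos(-M[2,2])),'F',np.round(s['contact_force'],1),'Mz %.2f'%s['moment'][2],'open %.1f'%(s['opening']*88.1),'q',np.round(s['q'],2))
    return s
E
python3 -c "from h import *; st()"
```

```text
clock: 0.6
tool_pos: [0.267, -0.4644, 0.2575]
eef_rot: [1.0, -0.002, -0.0, -0.0]
contact_force: [0.7, -0.0, 0.3]
opening: 0.847
clock: 4.1
tool_pos: [0.5294, 0.3399, 0.2575]
eef_rot: [1.0, -0.002, -0.0, 0.001]
contact_force: [-0.2, 0.1, 0.2]
opening: 0.852
t4.10 pos [529.4 339.9 257.5] yline 89.8 tilt 0.1 F [-0.2  0.1  0.2] Mz 0.05 open 75.1 q [-0.66  0.69  0.03  1.56 -0.02  0.89 -2.2 ]
```

```bash

python3 -m inch '[[0.12,0.12,-1,0,75],[0,0,-1,0,75],[0,0,-1,0,75],[0,0,-1,0,75],[0,0,-1,0,75]]' >/dev/null
python3 -m inch '[[0,0,-1,0,75],[0,0,-1,0,75],[0,0,-0.8,0,75],[0,0,0,0,75],[0,0,0,0,75]]' >/dev/null
python3 -c "from h import *; st(); snap('side','side1')"
python3 -m inch '[[0,0,0,0,30],[0,0,0,0,30],[0,0,0,0,30],[0,0,0,0,30],[0,0,0,0,30]]' 12 
python3 -c "from h import *; st()"
```

```text
t5.10 pos [532.9 343.4  63.2] yline 89.8 tilt 0.1 F [-0.3 -0.4  0.7] Mz 0.03 open 74.8 q [-0.65  0.96  0.01  1.66 -0.02  0.52 -2.2 ]
clock: 5.65
tool_pos: [0.5325, 0.3449, 0.0634]
eef_rot: [1.0, -0.001, 0.0, -0.0]
contact_force: [-0.5, -1.4, 5.3]
opening: 0.563
t5.65 pos [532.5 344.9  63.4] yline 89.9 tilt 0.0 F [-0.5 -1.4  5.3] Mz -0.00 open 49.6 q [-0.65  0.96  0.01  1.66 -0.02  0.52 -2.2 ]
```

```bash

python3 -m inch '[[0,0,0.25,0,30],[0.4,-0.2,0,-0.25,30],[0.4,-0.2,0,-0.25,30],[0.4,-0.16,0,0,30],[0.3,0,0,0,30]]' 20 >/dev/null
python3 -m inch '[[0,0,0,0,30],[0,0,-0.2,0,30],[0,0,0,0,30]]' 
python3 -c "from h import *; st(); snap('top','top1')
a=cv2.imread('pics/top1.png'); cv2.imwrite('pics/c2.png',cv2.resize(a[225:365,110:310],None,fx=4,fy=4,interpolation=2))"
```

```text
clock: 6.45
tool_pos: [0.5691, 0.3312, 0.0635]
eef_rot: [1.0, -0.027, -0.0, -0.0]
contact_force: [-0.7, 0.2, -0.4]
opening: 0.567
t6.45 pos [569.1 331.2  63.5] yline 86.9 tilt 0.0 F [-0.7  0.2 -0.4] Mz 0.01 open 49.9 q [-0.61  0.98  0.02  1.58 -0.03  0.58 -2.2 ]
```

```bash
python3 - <<'E'
from h import *
# tray frame from top0: fit rim sides (outer flange edges) robustly
s=load('top0'); P=cloud(s)
reg=np.zeros((480,640),bool); reg[232:356,112:308]=1
m=reg&(P[...,2]>.0235)&(P[...,2]<.029)
q=P[m][:,:2]*1000; q=q[np.isfinite(q).all(1)]
c=np.array([498.6,232.9]); a=np.radians(-3.1)
for it in range(4):
    ux=np.array([np.cos(a),np.sin(a)]); uy=np.array([-ux[1],ux[0]]); X=(q-c)@ux; Y=(q-c)@uy
    far=(X>80)&(abs(Y)<165); near=(X<-80)&(abs(Y)<165); lf=(Y>165)&(abs(X)<80); rt=(Y<-165)&(abs(X)<80)
    f=np.polyfit(Y[far],X[far],1); n=np.polyfit(Y[near],X[near],1); l=np.polyfit(X[lf],Y[lf],1); g=np.polyfit(X[rt],Y[rt],1)
    print(np.degrees(a),c,f,n,l,g)
    a+= -np.mean([f[0],n[0]]); c=c+ux*(f[1]+n[1])/2+uy*(l[1]+g[1])/2
for nm,A in(('far',X[far]),('near',X[near]),('l',Y[lf]),('r',Y[rt])): print(nm,len(A),np.percentile(A,[1,10,50,90,99]).round(1))
E
```

```text
-3.1 [498.6 232.9] [-6.38508820e-04  9.71472083e+01] [-4.08987346e-03 -9.65426303e+01] [1.45463883e-04 1.80967273e+02] [ 1.53165387e-02 -1.82200785e+02]
-2.9645418257889267 [498.86849324 232.26779908] [1.78352881e-03 9.68235303e+01] [-1.72927906e-03 -9.68417403e+01] [-2.20000671e-03  1.81584458e+02] [ 1.15714215e-02 -1.81553606e+02]
-2.9660959667895472 [498.86019821 232.2836752 ] [1.75644246e-03 9.68326582e+01] [-1.75636251e-03 -9.68326664e+01] [-2.17309653e-03  1.81569042e+02] [ 1.15983975e-02 -1.81569194e+02]
-2.9660982572304477 [498.86019015 232.28359939] [1.75640254e-03 9.68326622e+01] [-1.75640242e-03 -9.68326622e+01] [-2.17305687e-03  1.81569118e+02] [ 1.15984373e-02 -1.81569118e+02]
far 676 [ 90.7  91.8  96.7 101.8 103.1]
near 695 [-103.2 -101.7  -97.   -92.1  -90.5]
l 328 [174.3 176.1 181.5 187.  188.5]
r 318 [-188.3 -186.5 -181.4 -177.  -175.2]
```

View pics/c2.png

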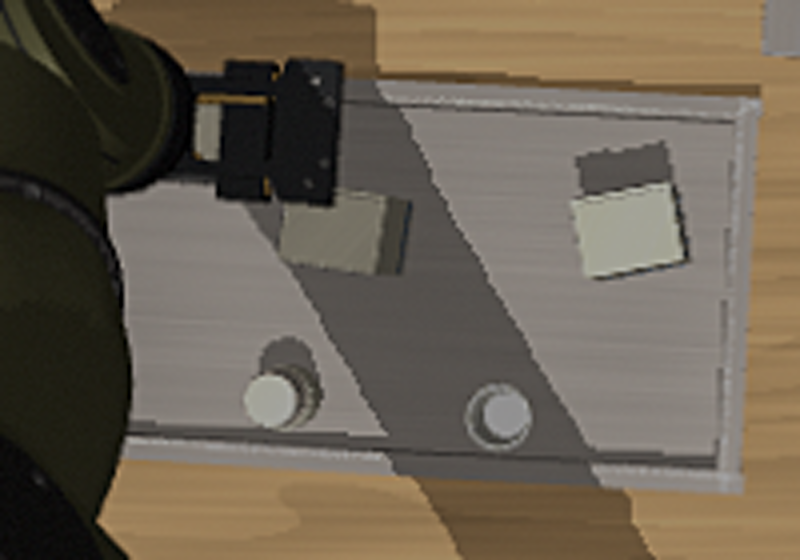

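```bash

python3 -m inch '[[0.06,-0.04,-0.06,0,30],[0.06,0,0,0,30],[0.06,0,0,0,30],[0,0,0,0,30]]'
python3 -m inch '[[0.06,0,0,0,30],[0.06,0,0,0,30],[0,0,0,0,30]]'
python3 -c "from h import *; st()"
```

```text
clock: 6.9
tool_pos: [0.5714, 0.3311, 0.0634]
eef_rot: [1.0, -0.027, -0.002, -0.0]
contact_force: [-5.4, 0.7, 10.3]
opening: 0.561
clock: 7.2
tool_pos: [0.5745, 0.331, 0.0634]
eef_rot: [1.0, -0.027, -0.002, -0.0]
contact_force: [-6.0, 0.5, 9.7]
opening: 0.569
t7.20 pos [574.5 331.   63.4] yline 87.0 tilt 0.3 F [-6.   0.5  9.7] Mz 0.01 open 50.1 q [-0.6   0.99  0.02  1.56 -0.03  0.59 -2.19]
```

```bash

python3 -m inch '[[0.06,0,0.04,0,30],[0.06,0,0,0,30],[0.06,0,0,0,30],[0,0,0,0,30]]'
python3 -c "from h import *; st()"
```

```text
clock: 7.6
tool_pos: [0.5758, 0.3309, 0.0635]
eef_rot: [1.0, -0.026, -0.005, 0.001]
contact_force: [-10.2, -0.9, 11.5]
opening: 0.564
t7.60 pos [575.8 330.9  63.5] yline 87.0 tilt 0.6 F [-10.2  -0.9  11.5] Mz 0.23 open 49.7 q [-0.6   0.99  0.01  1.55 -0.03  0.61 -2.19]
```

```bash

python3 -m inch '[[0,0,0,0,64],[0,0,0,0,64],[0,0,0,0,64]]' >/dev/null
python3 -c "from h import *; st()"
python3 -m inch '[[0,0,1,0,64],[0,0,1,0,64],[0,0,0.6,0,64],[-0.7,-1,0,-0.45,72],[-0.7,-1,0,-0.4,72]]' >/dev/null
python3 -m inch '[[-0.7,-1,0,0,72],[0,-0.15,0,0,72],[0,0,0,0,72]]' >/dev/null
python3 -c "from h import *; st()"
```

```text
t7.90 pos [582.4 329.5  63.5] yline 86.8 tilt 0.1 F [ 0.8  0.6 -0.2] Mz -0.00 open 63.6 q [-0.59  0.99  0.02  1.55 -0.03  0.6  -2.19]
t8.70 pos [529.7 250.1 128.6] yline 81.7 tilt 0.0 F [0.2 0.5 0.2] Mz 0.01 open 72.1 q [-0.54  0.82  0.03  1.8  -0.04  0.53 -2.19]
```

```bash

python3 -m inch '[[-0.28,0.1,-0.6,0,72],[0,0,-1,0,72],[0,0,-1,0,72],[0,0,0,0,72],[0,0,0,0,72]]' >/dev/null
python3 -c "from h import *; st()"
python3 -m inch '[[0,0,0,0,30],[0,0,0,0,30],[0,0,0,0,30],[0,0,0,0,30],[0,0,0,0,30]]' 12  >/dev/null
python3 -c "from h import *; st()"
python3 -m inch '[[0,0,0.25,0,30],[0.4,-0.3,0,0.25,30],[0.4,-0.3,0,0.25,30],[0.4,-0.3,0,0.33,30],[0.4,-0.02,0,0,30]]' 20 >/dev/null
python3 -m inch '[[0,0,0,0,30],[0,0,-0.2,0,30],[0,0,0,0,30]]' >/dev/null
python3 -c "from h import *; st(); snap('side','side2')"
```

```text
t9.20 pos [522.7 254.6  63.4] yline 81.8 tilt 0.0 F [-0.4  0.8  0.5] Mz -0.02 open 72.0 q [-0.55  0.92  0.02  1.83 -0.05  0.39 -2.2 ]
t9.70 pos [522.8 253.7  64.4] yline 81.8 tilt 0.1 F [-0.6 -1.4  5.5] Mz 0.00 open 50.2 q [-0.54  0.92  0.02  1.83 -0.05  0.39 -2.2 ]
t10.50 pos [561.8 231.1  64.4] yline 86.8 tilt 0.0 F [-1.2 -0.6 -1.3] Mz -0.00 open 49.7 q [-0.46  0.94 -0.    1.75  0.01  0.46 -2.1 ]
```

```bash

python3 -m inch '[[0.08,-0.02,-0.03,0,30],[0.08,0,0,0,30],[0.08,0,0,0,30],[0.08,0,0,0,30],[0,0,0,0,30]]'|sed -n '2p;4p'
python3 -m inch '[[0.06,0,0,0,30],[0.06,0,0,0,30],[0.06,0,0,0,30],[0,0,0,0,30]]'|sed -n '2p;4p'
python3 -c "from h import *; st()"
```

```text
tool_pos: [0.5681, 0.2307, 0.0644]
contact_force: [-3.5, 0.7, 7.6]
tool_pos: [0.5703, 0.2307, 0.0644]
contact_force: [-8.8, -0.5, 11.6]
t11.45 pos [570.3 230.7  64.4] yline 86.9 tilt 0.5 F [-8.8 -0.5 11.6] Mz 0.07 open 49.5 q [-0.45  0.94 -0.01  1.72  0.01  0.49 -2.09]
```

```bash

python3 -m inch '[[0,0,0,0,64],[0,0,0,0,64],[0,0,0,0,64],[0,0,1,0,64],[0,0,1,0,64]]' >/dev/null
python3 -m inch '[[0,0,0.6,0,64],[-0.5,-1,0,0.5,72],[-0.5,-1,0,0.5,72],[-0.5,-1,0,0.5,72],[-0.5,-1,0,0.5,72]]' >/dev/null
python3 -m inch '[[0,-1,0,0.3,72],[0,0,0,0,72],[0,0,0,0,72]]' >/dev/null
python3 -c "from h import *; st()"
```

```text
t12.75 pos [525.2 105.2 129. ] yline 100.5 tilt 0.0 F [-0.1  0.6 -0.8] Mz -0.02 open 71.9 q [-0.23  0.77 -0.08  1.95  0.14  0.43 -1.81]
```

```bash

python3 -m inch '[[-0.16,0,-0.6,0,72],[0,0,-1,0,72],[0,0,-1,0,72],[0,0,0,0,72],[0,0,0,0,72]]' >/dev/null
python3 -c "from h import *; st()"
python3 -m inch '[[0,0,0,0,30],[0,0,0,0,30],[0,0,0,0,30],[0,0,0,0,30],[0,0,0,0,30]]' 12  >/dev/null
python3 -c "from h import *; st()"
python3 -m inch '[[0,0,0.25,0,30],[0.36,0.26,0,-0.57,30],[0.36,0.26,0,-0.57,30],[0.36,0.26,0,-0.57,30],[0.36,0.26,0,-0.57,30]]' 20 >/dev/null
python3 -m inch '[[0,0,0,0,30],[0,0,-0.2,0,30],[0,0,0,0,30]]' >/dev/null
python3 -c "from h import *; st()"
```

```text
t13.25 pos [520.8 106.5  64. ] yline 100.6 tilt 0.0 F [-0.1  0.7 -0.8] Mz -0.00 open 72.2 q [-0.25  0.89 -0.06  1.98  0.16  0.28 -1.83]
t13.75 pos [521.3 105.2  64.9] yline 100.5 tilt 0.1 F [-0.8 -0.   6.4] Mz -0.01 open 49.6 q [-0.25  0.88 -0.06  1.98  0.16  0.28 -1.83]
t14.55 pos [556.  130.5  64.9] yline 86.9 tilt 0.1 F [-0.8  0.3 -0.7] Mz 0.04 open 49.8 q [-0.3   0.91 -0.02  1.86  0.04  0.37 -1.97]
```

```bash

python3 -m inch '[[0.08,0,-0.03,0,30],[0.08,0,0,0,30],[0.08,0,0,0,30],[0.08,0,0,0,30],[0,0,0,0,30]]'|sed -n '2p;4p'
python3 -m inch '[[0.06,0,0,0,30],[0.06,0,0,0,30],[0.06,0,0,0,30],[0,0,0,0,30]]'|sed -n '2p;4p'
python3 -c "from h import *; st()"
```

```text
tool_pos: [0.5622, 0.1302, 0.0649]
contact_force: [-3.9, -0.4, 7.5]
tool_pos: [0.5658, 0.1302, 0.0649]
contact_force: [-6.4, -0.7, 10.3]
t15.45 pos [565.8 130.2  64.9] yline 86.9 tilt 0.4 F [-6.4 -0.7 10.3] Mz 0.01 open 49.7 q [-0.29  0.92 -0.02  1.83  0.04  0.41 -1.97]
```

```bash

python3 -m inch '[[0.06,0,0,0,30],[0.06,0,0,0,30],[0,0,0,0,30]]'|sed -n '2p;4p'
python3 -m inch '[[0,0,0,0,64],[0,0,0,0,64],[0,0,0,0,64],[0,0,1,0,64],[0,0,1,0,64]]' >/dev/null
python3 -m inch '[[0,0,1,0,64],[0,0,1,0,64],[0,0,1,0,64],[0,0,1,0,64],[0,0,1,0,60]]' >/dev/null
python3 -m inch '[[0,-1,1,-0.7,50],[0,-1,0,-0.7,50],[-0.5,-1,0,-0.7,50],[-0.5,-1,0,-0.6,50],[-0.5,-1,0,0,50]]' >/dev/null
python3 -m inch '[[-0.3,-1,0,0,50],[0,-1,0,0,50],[0,-1,0,0,50],[0,-1,0,0,50],[0,-1,0,0,50]]' >/dev/null
python3 -m inch '[[0,-1,0,0,50],[0,-1,0,0,50],[0,-0.8,0,0,50],[0,0,0,0,50],[0,0,0,0,50]]' >/dev/null
python3 - <<'E'
from h import *
from scipy import ndimage
st(); s=snap('top','top2'); P=cloud(s); Z=P[...,2]
m=(Z>.080)&(Z<.1); m[:225]=0;m[:,310:]=0; L,n=ndimage.label(m)
a=np.radians(-2.97);ux=np.array([np.cos(a),np.sin(a)]);uy=np.array([-ux[1],ux[0]])
for i in range(1,n+1):
    if (L==i).sum()>60:
        q=P[L==i][:,:2].astype(np.float32)*1000; c,wh,an=cv2.minAreaRect(q); d=np.array(c)-[498.86,232.28]
        print(np.round(c,1),np.round(wh,1),round(an,1),'tray',np.round([d@ux,d@uy],1), np.median(P[L==i][:,2]))
E
```

```text
tool_pos: [0.5661, 0.1302, 0.065]
contact_force: [-10.8, 0.4, 16.1]
t18.25 pos [ 527.2 -188.4  264.3] yline 70.6 tilt 0.0 F [0.4 0.8 0.5] Mz -0.01 open 49.9 q [ 0.25  0.59  0.02  1.76 -0.01  0.79 -1.63]
[574.5 329.1] [50.8 40.7] 86.8 tray [ 70.5 100.6] 0.08907117145791821
[569.1 229.2] [50.6 40.8] 85.5 tray [70.3  0.5] 0.08914526678063828
[563.9 128.2] [50.8 40.4] 87.0 tray [  70.4 -100.6] 0.0890679473964191
```

View pics/top2.png

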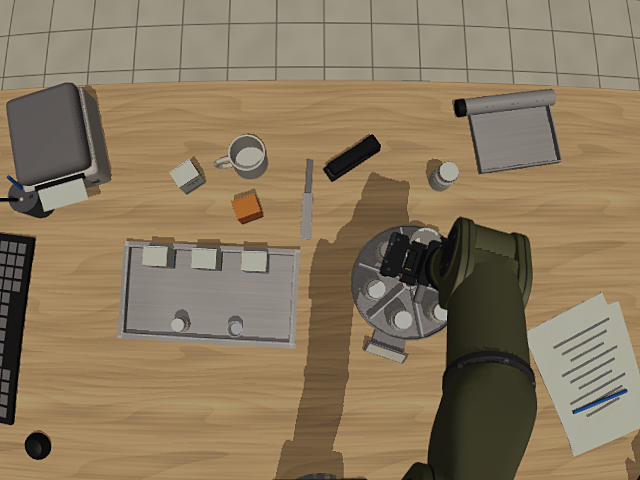

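The row is done: tray x 70.3–70.5 and y +100.6 / +0.5 / -100.6. In picture 5 the cartons are at (158,256), (206,258) and (254,260) and the bystanders haven't moved. Next is the handle.

```bash

python3 -m inch '[[-0.25,0,0,0,50],[0,0,-1,0,50],[0,0,-1,0,50],[0,0,-0.64,0,50],[0,0,0,0,50]]' >/dev/null
python3 -c "from h import *; st()"
python3 -m inch '[[0,0,0,0,5],[0,0,0,0,5],[0,0,0,0,5],[0,0,0,0,5],[0,0,0,0,5]]' 12 >/dev/null
python3 -c "from h import *; st(); s=snap('side','side3'); cv2.imwrite('pics/c3.png',cv2.resize(s['pixels'][150:370,300:540,::-1],None,fx=2.5,fy=2.5))"
```

```text
t18.80 pos [ 519.3 -187.1  196.7] yline 70.8 tilt 0.3 F [-0.1  0.3 -0.7] Mz -0.04 open 50.3 q [ 0.26  0.68  0.01  1.85 -0.01  0.62 -1.63]
t19.30 pos [ 521.1 -189.7  199.1] yline 70.6 tilt 0.1 F [-0.4 -0.6  3.5] Mz 0.03 open 17.0 q [ 0.26  0.68  0.01  1.85 -0.01  0.62 -1.63]
```

View pics/c3.png

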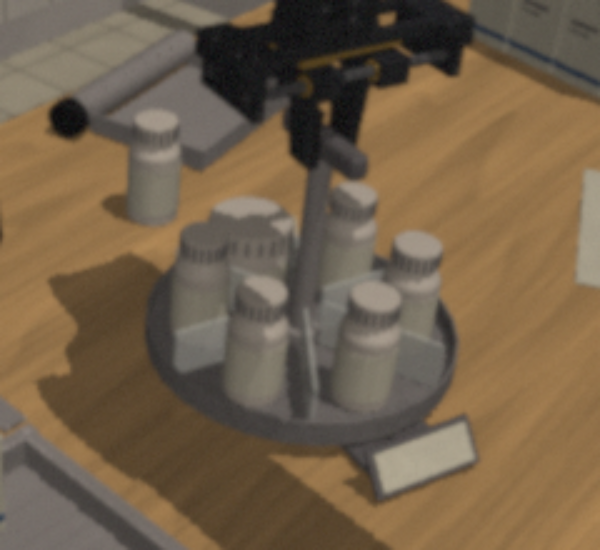

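The jaws hold the handle (picture 6, at (330,145) in the crop). I'll turn the carousel.

```bash

python3 -m inch '[[0,0,0,0.2,5],[0,0,0,0.4,5],[0,0,0,0.6,5],[0,0,0,0.6,5],[0,0,0,0.6,5]]' 15 | sed -n '4,5p'
for i in 1 2 3 4; do python3 -m inch '[[0,0,0,0.6,5],[0,0,0,0.6,5],[0,0,0,0.6,5],[0,0,0,0.6,5],[0,0,0,0.6,5]]' | sed -n '4p'; done
python3 -c "from h import *; st()"
```

```text
contact_force: [-0.8, -1.6, 5.4]
opening: 0.188
contact_force: [-1.6, -0.7, 6.4]
contact_force: [-1.1, -0.6, 5.9]
contact_force: [-1.9, -0.6, 6.1]
contact_force: [-1.8, 0.5, 5.4]
t21.85 pos [ 520.7 -188.8  199.1] yline 157.3 tilt 0.0 F [-1.8  0.5  5.4] Mz -0.08 open 16.8 q [ 0.52  0.7  -0.43  1.83  0.43  0.7  -0.55]
```

```bash

for i in 1 2 3 4; do python3 -m inch '[[0,0,0,0.6,5],[0,0,0,0.6,5],[0,0,0,0.6,5],[0,0,0,0.6,5],[0,0,0,0.6,5]]' | sed -n '4p'; done
python3 -m inch '[[0,0,0,0.6,5],[0,0,0,0.6,5],[0,0,0,0.6,5],[0,0,0,0.5,5],[0,0,0,0.3,5]]' | sed -n '4p'
python3 -m inch '[[0,0,0,0.2,5],[0,0,0,0,5],[0,0,0,0,5]]' | sed -n '4p'
python3 - <<'E'
from h import *
st(); s=snap('top','top3'); P=cloud(s); Z=P[...,2]
cv2.imwrite('pics/c4.png',cv2.resize(s['pixels'][210:390,330:510,::-1],None,fx=3.3,fy=3.3,interpolation=2))
# base front from top0: card holder + circle fit check
s0=load('top0');P0=cloud(s0);Z0=P0[...,2]
from scipy import ndimage
for nm,PP,lo,hi in(('bottles0',P0,.1085,.116),('bottles3',P,.1085,.116),('jar3',P,.081,.087),('card0',P0,.006,.046),('card3',P,.006,.046)):
    m=(PP[...,2]>lo)&(PP[...,2]<hi)
    if 'card' in nm: m[:336]=0; m[365:]=0; m[:,:360]=0; m[:,412:]=0
    else: m[:220]=0; m[345:]=0; m[:,:350]=0; m[:,475:]=0
    L,n=ndimage.label(m)
    for i in range(1,n+1):
        if (L==i).sum()>80:
            q=PP[L==i][:,:2].astype(np.float32)*1000; c,wh,an=cv2.minAreaRect(q); print(nm,np.round(c,1),np.round(wh,1),round(an,1),len(q))
E
```

```text
contact_force: [-3.5, -0.1, 6.8]
contact_force: [-3.4, -0.5, 7.1]
contact_force: [-4.1, 0.4, 7.3]
contact_force: [-3.7, -0.7, 7.4]
contact_force: [-4.8, -0.1, 8.7]
contact_force: [-3.5, -1.1, 8.0]
t24.65 pos [ 519.9 -189.1  199. ] yline 65.9 tilt 0.1 F [-3.5 -1.1  8. ] Mz 0.03 open 16.7 q [ 0.75  0.8  -0.85  1.82  0.77  0.89  0.67]
bottles0 [ 581.4 -138.4] [36.  35.4] 89.7 238
bottles0 [ 535.1 -267.9] [34.9 35.3] 75.0 239
bottles0 [ 506.4 -111.5] [34.4 35. ] 42.3 248
bottles0 [ 459.6 -241.5] [35.8 33.3] 89.1 248
bottles0 [ 445.3 -163.8] [33.2 35.8] 0.6 234
bottles3 [ 595.3 -223.1] [31.9 35.6] 17.8 228
bottles3 [ 512.2 -109.8] [34.5 34.4] 70.9 245
bottles3 [ 455.9 -235. ] [36.4 33.2] 89.5 236
jar3 [ 447.5 -157. ] [66.7 63.8] 89.3 678
card0 [ 391.8 -143.8] [89.1 60.1] 72.6 844
card3 [ 392.3 -143.7] [88.6 60.1] 72.1 843
```

View pics/c4.png

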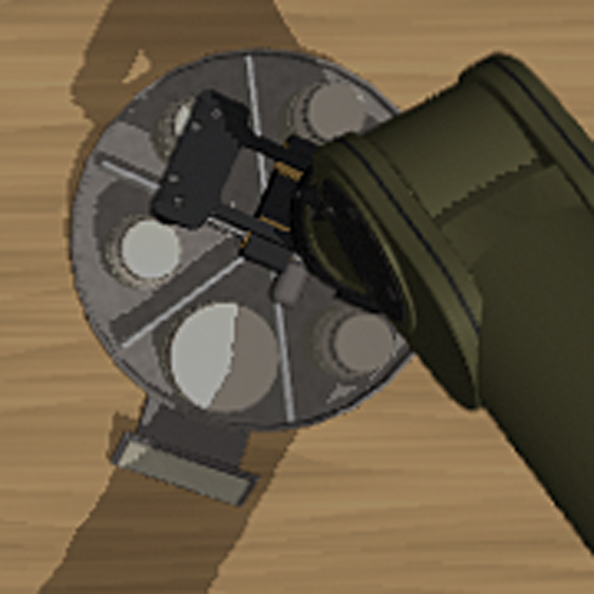

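```bash
python3 - <<'E'
from h import *
A=np.array([520.6,-189.8])
for f in('top0','top3'):
    P=cloud(load(f)); Z=P[...,2]
    m=(Z>.006)&(Z<.046); m[:336]=0; m[365:]=0; m[:,:360]=0; m[:,412:]=0
    q=P[m]*1000; 
    for deg in(160,161,162):
        a=np.radians(deg); u=np.array([np.cos(a),np.sin(a)]); v=np.array([-u[1],u[0]]); X=(q[:,:2]-A)@u; Y=(q[:,:2]-A)@v
        out=[]
        for lo in range(136,172,6):
            k=(X>=lo)&(X<lo+6)
            if k.sum()>20: out.append((lo,round((Y[k].min()+Y[k].max())/2,1),round(Y[k].max()-Y[k].min(),1)))
        k=(X>135)
        # z plane fit for the card slant direction
        kk=k&(q[:,2]>12); c,*_=np.linalg.lstsq(np.c_[X[kk],Y[kk],np.ones(kk.sum())],q[kk,2],rcond=None)
        print(f,deg,out,X.max().round(1),'card-normal dev',np.degrees(np.arctan2(c[1],c[0])).round(1))
E
```

```text
top0 160 [(136, np.float64(1.2), np.float64(82.4)), (142, np.float64(1.5), np.float64(87.4)), (148, np.float64(6.0), np.float64(97.5)), (154, np.float64(-0.0), np.float64(92.6)), (160, np.float64(2.6), np.float64(88.0))] 188.4 card-normal dev 179.8
top0 161 [(136, np.float64(-4.2), np.float64(76.6)), (142, np.float64(-1.2), np.float64(87.1)), (148, np.float64(3.4), np.float64(97.4)), (154, np.float64(-2.8), np.float64(92.6)), (160, np.float64(-0.2), np.float64(88.0))] 188.1 card-normal dev 179.3
top0 162 [(136, np.float64(-6.7), np.float64(76.3)), (142, np.float64(-4.0), np.float64(87.8)), (148, np.float64(0.7), np.float64(97.4)), (154, np.float64(-5.5), np.float64(92.6)), (160, np.float64(-2.6), np.float64(87.0))] 187.7 card-normal dev 178.5
top3 160 [(136, np.float64(3.4), np.float64(77.9)), (142, np.float64(1.5), np.float64(87.0)), (148, np.float64(1.1), np.float64(88.6)), (154, np.float64(1.1), np.float64(88.5)), (160, np.float64(1.5), np.float64(88.6))] 195.3 card-normal dev 180.0
top3 161 [(136, np.float64(5.9), np.float64(91.2)), (142, np.float64(-1.0), np.float64(87.0)), (148, np.float64(-1.6), np.float64(88.6)), (154, np.float64(-1.6), np.float64(88.4)), (160, np.float64(-1.3), np.float64(88.6))] 194.7 card-normal dev 179.0
top3 162 [(136, np.float64(2.5), np.float64(93.2)), (142, np.float64(-4.2), np.float64(88.4)), (148, np.float64(-4.2), np.float64(88.6)), (154, np.float64(-4.1), np.float64(88.0)), (160, np.float64(-4.2), np.float64(88.6))] 193.9 card-normal dev 178.3
```

Front bearing is 160.4° and the jar bearing is 155.9° (in picture 7 the jar is slightly right of the card holder), so it needs +4.5°.

```bash

python3 -m inch '[[0,0,0,0.4,5],[0,0,0,0.35,5],[0,0,0,0,5],[0,0,0,0,5],[0,0,0,0,5]]' 20 | sed -n '4p'
cat > m.py <<'E'
from h import *
from scipy import ndimage
import sys
st(); s=snap('top',sys.argv[1]); P=cloud(s); Z=P[...,2]
def cs(lo,hi,mn=150):
    m=(Z>lo)&(Z<hi); m[:220]=0; m[345:]=0; m[:,:350]=0; m[:,475:]=0
    L,n=ndimage.label(m)
    return [np.array(cv2.minAreaRect(P[L==i][:,:2].astype(np.float32)*1000)[0]) for i in range(1,n+1) if (L==i).sum()>mn]
A=np.array([520.6,-189.8]); b=lambda c:(round(np.degrees(np.arctan2(*(c-A)[::-1])),2),c.round(1))
print('jar',[b(c) for c in cs(.081,.087,400)],'bottles',[b(c) for c in cs(.1085,.116)])
E
python3 m.py top4
```

```text
contact_force: [-4.6, -1.5, 8.4]
t25.20 pos [ 519.9 -189.2  199.1] yline 70.4 tilt 0.1 F [-4.6 -1.5  8.4] Mz 0.01 open 16.7 q [ 0.75  0.81 -0.87  1.82  0.79  0.9   0.74]
jar [(np.float64(160.49), array([ 445.4, -163.2]))] bottles [(np.float64(-20.3), array([ 595.7, -217.6])), (np.float64(100.82), array([ 505.4, -110.3])), (np.float64(-140.93), array([ 458.8, -240. ]))]
```

```bash

python3 -m inch '[[0,0,0,0,5],[0,0,0,0,5],[0,0,0,0,5],[0,0,0,0,5],[0,0,0,0,5]]' >/dev/null; python3 m.py top5; python3 -c "from h import *; snap('side','side5')"
```

```text
t25.75 pos [ 519.9 -189.2  199.1] yline 70.4 tilt 0.1 F [-4.6 -0.2  9.4] Mz 0.02 open 16.5 q [ 0.75  0.81 -0.87  1.82  0.79  0.9   0.74]
jar [(np.float64(160.46), array([ 445.4, -163.1]))] bottles [(np.float64(-19.77), array([ 596.7, -217.1])), (np.float64(100.31), array([ 506.2, -110.6])), (np.float64(-140.31), array([ 459., -241.]))]
```

View pics/side5.png

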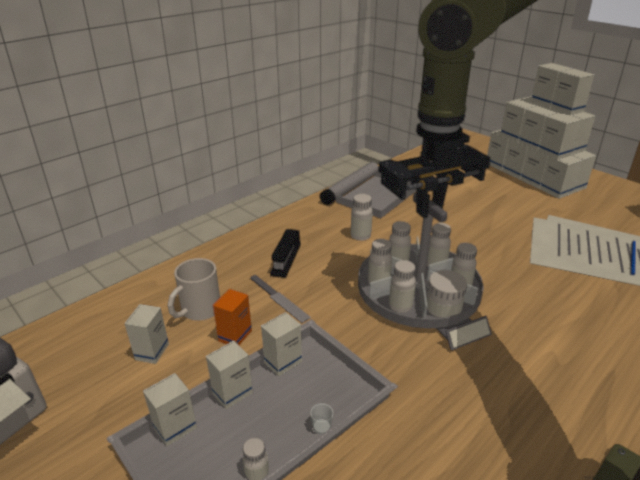

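The last view (picture 8) shows the cartons upright in a row at (170,407), (230,373) and (281,342). The jar is at (444,293) in front of the card holder (468,332), the handle is gripped, and nothing else has moved.

```bash
python3 -c "from h import *; print(r.finish_job())"
```

```text
the job is handed in; nothing more can be done
None
```

I handed the job in at about 26 s of the 72 s allowed. The three cartons stand in a row against the tray's far wall, and the jar faces the front with the gripper still holding the carousel handle.

- **Cartons:** I gripped each one, carried it to its place and pressed it against the wall. Measured from the top camera, their centres are at tray x = 70.3 to 70.5 mm (target 71) and y = +100.6, +0.5 and -100.6 mm. Two are square with the tray to within about 0.2°. The middle one read about 1.5° off. I took that as measurement noise because it was pressed in the same way, and did not check it further.
- **Carousel:** I turned it about 180° by its handle. The jar's bearing is 160.5°, and the card holder's is about 160.1° to 160.5° depending on the method. The bottle bearings agree to within about 0.8°. The handle was held at a 20 N grip setting when I handed in.
- **Everything else:** In the last side view the bystanders, including the orange carton, look untouched and upright. The highest force I saw was about 19 N, while pressing a carton to the wall.

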